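# Pop the hatch of a glue-curing box

## Robot

A 6-joint arm with a two-finger parallel gripper is mounted at the origin on the work surface. World frame = base frame: x ahead of the robot, y to its left, z up, the work surface at z = 0. Lengths are in m, angles in rad, forces in N, time in s.
With the tool pointing down it reaches from about 0.35 to 0.925 m from the base axis. Payload 6.4 kg.
Tool frame: the origin (TCP) lies at the very end of the fingers, on their centre line; the grasp point (between the pads) lies 19 mm behind it; z points along the fingers, y is the direction in which the jaws open and shut (so a half turn about z gives the same grasp; the last joint's range is limited). The gripper opens to 85 mm and grips with 20 to 120 N. Pads are 22 mm wide; open, the fingers measure 114 mm over their backs; the gripper's body (76 mm by 85 mm) begins 54 mm behind the grasp point. The pads swing forward as they close: fully open they stand 13 mm farther back than shut.
Start: joints at [1.164, 0.245, 1.558, -0, 1.339, -0.174], TCP at [0.15, 0.632, 0.205] pointing down, gripper open.
Joint ranges: [-3.13, 3.13], [-1.02, 2.26], [0.13, 2.54], [-0.95, 4.09], [0.21, 2.88], [-2.74, 2.74]. Speed limits (rad/s): [2.57, 2.57, 3.14, 3.14, 3.14, 3.14].

## Interface

Orientations are given as a unit quaternion [x, y, z, w].
In Python, from workcell import read_state, get_image, calibration, sign_off gives the robot as it stands.
- The arm moves only by the tool servo_tool, never from a script. Its argument "series" is a list of rows, each a list of 2 entries, a list of its own where there are three numbers: the shift along the tool's x, y, z in mm, then the turn, a rotation vector about the tool's x, y, z in degrees. In form: [[[dx, dy, dz], [ax, ay, az]], ...]. A call has 1 to 10 rows; each row shifts and turns the pose as measured when the row begins, along the tool's axes as they then stand; what a row does not reach is not made up. A row lasts 1/10 s, in which the tool goes at most 50 mm and 8.59 degrees, less where a joint would pass 70% of its speed; a pose out of reach is approached as far as the arm can. A call with a gripper value outside its range is refused whole. "jaw" is the gripper's target within -1 to 1 (fully open at 1, half-way at 0, shut at -1), set as the call begins (left out, the last holds). The fingers move at their own pace and stop on an object; "grip_force" is the grip in N (left out, the last holds). Time passes only in rows, so rows that do not move let the fingers close. It gives the time, the measured TCP pose, the force and the opening at its end, in the units of the state.
- read_state(): the state, without advancing time (a new reading comes with each control period).
- get_image(name): name is "scene" or "top" or "wrist"; returns the picture (384x512x3 uint8, red, green, blue); there is no depth.
- calibration(name): a dict with "mtx" (3x3 intrinsics, pixels), "R" (3x3) and "t" (3): a world point X has camera coordinates R X + t; the wrist camera has in their place "T_tool_cam" (4x4, takes a point from camera to tool coordinates, whose origin is the TCP and whose axes are the flange's). Camera axes: x right, y down, z forward; pixel columns grow to the right and rows downward; lengths in m; the calibration is good to about 2 mm. A picture is of the moment at which its call begins: read the wrist's pose just before it. calibration takes no time and is no camera call.
- sign_off(): hands the job in, once; it reports no verdict.
The state is a dict: "clock": time; "qpos": joint angles; "joint_vel": joint speeds; "joint_torque": joint torques, N m; "tcp_pos": TCP position; "tool_rot": TCP orientation; "contact_force": force on the tool from outside, world axes, zero at the start; "torque": the same for the moment, N m; "grip_width": finger opening in m.
Only numpy, scipy, OpenCV 4.12 (cv2) and the standard library are available. Lean on these libraries where they do the work, as an engineer would, in place of code of your own. Each camera call takes 0.05 s, during which the arm holds its last target.

## Task

Two glue-curing boxes stand on the headband assembly bench. With a fingertip, lightly press the ridged thumb pad on the wider box's hatch all the way in once and let go, so that its push-push latch lets the hatch pop up; keep clear and make sure that it stays open, without pushing it shut again. Leave the narrower box shut and everything else on the bench where it is.

Things in the scene. Friction and masses are not known exactly. Their poses are not given: they have to be found in the camera images.
- wide_box: The wider grey plastic curing box, 170 (x) x 150 (y) x 80 mm, an open-topped box with its underside on the bench; origin at the centre of the underside, x from the thumb-pad side towards the hinge side, y across, z up; fixed to the bench. On its top lies a white plastic hatch 135 mm long and 134 mm across, its top at z = 89 mm when shut, hinged 70 mm along +x of the origin at z = 83 mm, free edge 65 mm along -x. Inside: white lamp tubes and a steel latch.
- wide_pad: The ridged thumb pad on the wider box's hatch: a white pad 24 (x) x 40 (y) mm with four grey ridges, in all 4.5 mm high, near the hatch's free edge. Origin at the centre of its underside, 115 mm from the hinge line, 45 mm along -x of the box's origin; while shut the origin is 89 mm and the top of the ridges 93.5 mm above the bench. It is fixed to the hatch and tilts with it: x towards the hinge, y along the free edge, z out of the hatch.
- wide_hatch (a joint): Angle of the wider box's hatch, rad: 0 shut and latched, negative pressed in (-0.064, about 7 mm at the pad, is the hard stop), 0.65 fully open. Push-push latch: pressing the pad in by more than about 4 mm (3 N; all the way in is best, press with 5 to 6 N) and letting go lets a spring raise the hatch to 0.65 in about a second, where the spring holds it. While held in, it does not open: it follows the finger up. Pressing the open hatch all the way in again latches it shut.
- wide_follower (a joint): Side position of the small pin inside the wider box's latch, m (not visible while shut): 0 latched, +0.0066 once the latch has let go, below -0.004 only while the open hatch is being pushed shut again.
- narrow_box: The narrower grey plastic curing box, 170 (x) x 90 (y) x 80 mm, otherwise alike; an open-topped box with its underside on the bench; origin at the centre of the underside, x from the thumb-pad side towards the hinge side, y across, z up; fixed to the bench. On its top lies a white plastic hatch 135 mm long and 74 mm across, its top at z = 89 mm when shut, hinged 70 mm along +x of the origin at z = 83 mm, free edge 65 mm along -x. Inside: white lamp tubes and a steel latch.
- narrow_hatch (a joint): Angle of the narrower box's hatch, rad: same latch and same meaning; to be left at 0.
- glue_bottle: White glue bottle with black cap, diameter 36 mm, 85 mm tall, loose, standing between the boxes; origin at the centre of its foot.
- wire_spool: Wooden spool of copper wire, diameter 40 mm, 30 mm tall, loose, standing between the boxes; origin at the centre of its foot.
- headband: Copper headband lying flat at the right (-y), an open loop about 135 x 125 mm of 5 mm rod, loose; origin at the loop's centre.
- headband_b: The same kind of headband lying at the left (+y).
- bead_jar: Small glass jar with a metal cap, diameter 52 mm, 50 mm tall, loose, between the robot and the boxes; origin at the centre of its foot.
- brush: Hand brush lying flat at the left, loose.

How it is judged:
By the outcome, as a careful person would: the job done as asked, in the order asked, and still so for the second after the job is handed in, with the robot touching nothing.
It also fails if it takes over 35 s, if anything falls off the work surface, if the arm or the gripper's body presses on something with over 40 N, if the wrist force passes 120 N, or if a joint passes its speed limit or range.

## Working session

There is one attempt and no reset: what is moved stays moved. The work goes in short steps, Python scripts to look and compute and a tool call to move; the robot and the scene stay as the last step left them, time stands still between calls to the robot, and variables do not carry over. Pictures are saved under pics/ and viewed, and the job is handed in when it is done.

Besides the shell and the picture viewer there is one more tool, called after "Request:" by a JSON object that holds its "api" and its "payload". servo_tool: Moves the arm, as the interface text tells. Its arguments: {"type":"object","properties":{"series":{"type":"array"},"jaw":{"type":"number"},"grip_force":{"type":"number"}},"required":["series"]}

```bash
mkdir -p pics; ls
python3 - <<'E'
from workcell import *
import cv2
s=read_state(); print(s)
for n in("scene","top"):
    im=get_image(n); cv2.imwrite(f"pics/{n}0.png",im[:,:,::-1]); c=calibration(n); print(n,c)
print(calibration("wrist"))
E
```

```text
pics
{'clock': 0.0, 'qpos': array([ 1.16390239e+00,  2.45822258e-01,  1.55903915e+00, -9.41531109e-06,
        1.33871758e+00, -1.74090660e-01]), 'joint_vel': array([-0.00015583, -0.00043333,  0.0009504 , -0.00068898,  0.00225342,
       -0.0001104 ]), 'joint_torque': array([ 1.35556766e-03, -4.29519117e+01, -3.26122463e+01, -7.02532407e-05,
        5.47454096e-03,  3.54927778e-06]), 'tcp_pos': array([0.14969856, 0.63188434, 0.20376164]), 'tool_rot': array([ 1.16137820e-01,  9.93232611e-01, -9.52868670e-04, -2.80078478e-04]), 'contact_force': array([-0.01439733, -0.33419652, -0.70676046]), 'torque': array([-0.00328585,  0.02964596,  0.02553065]), 'grip_width': 0.08554724362868886}
scene {'mtx': array([[381.9731247 ,   0.        , 258.95035164],
       [  0.        , 381.9731247 , 189.23716399],
       [  0.        ,   0.        ,   1.        ]]), 'R': array([[-0.57006157,  0.82156324, -0.0079785 ],
       [ 0.68104633,  0.46708405, -0.56392232],
       [-0.45957121, -0.32690417, -0.8257893 ]]), 't': array([ 0.27902114, -0.30560628,  1.39114289])}
top {'mtx': array([[361.02671127,   0.        , 257.70730087],
       [  0.        , 361.02671127, 195.38460823],
       [  0.        ,   0.        ,   1.        ]]), 'R': array([[ 0.00693006, -0.99963188,  0.02623135],
       [-0.9863903 , -0.01114291, -0.16404268],
       [ 0.16427459, -0.02473752, -0.98610441]]), 't': array([0.01425787, 0.51436898, 1.03516269])}
{'mtx': array([[274.6526548 ,   0.        , 256.66305819],
       [  0.        , 274.6526548 , 194.26647737],
       [  0.        ,   0.        ,   1.        ]]), 'T_tool_cam': array([[ 6.54834531e-04, -9.53599395e-01, -3.01077673e-01,
         7.66971942e-02],
       [ 9.99999585e-01,  4.33522019e-04,  8.01879202e-04,
         3.91232750e-04],
       [-6.34147721e-04, -3.01078073e-01,  9.53599283e-01,
        -1.68283527e-01],
       [ 0.00000000e+00,  0.00000000e+00,  0.00000000e+00,
         1.00000000e+00]])}
```

View pics/scene0.png

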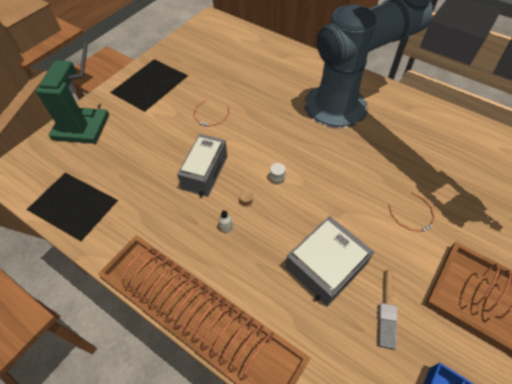

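View pics/top0.png

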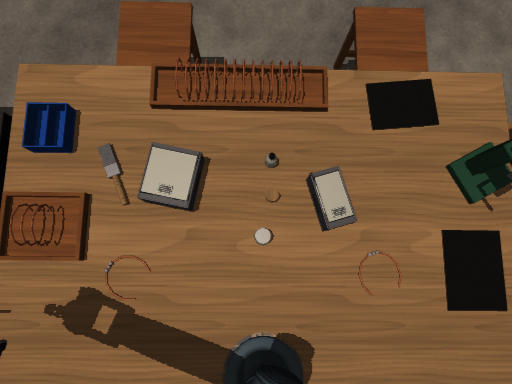

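The top view shows the wide box at about (171,177) with its pad at about (166,188), and the narrow box at about (332,198). In the scene view the wide pad is at about (342,240). Next I'll measure the pad and the hatch.

```bash
cat > h.py <<'E'
import numpy as np, cv2
from workcell import *
def ray(n,uv,z):
    c=calibration(n); d=np.linalg.inv(c["mtx"])@[uv[0],uv[1],1]; R=c["R"]; o=-R.T@c["t"]; d=R.T@d
    return o+d*(z-o[2])/d[2]
def proj(n,X):
    c=calibration(n); p=c["mtx"]@(c["R"]@np.array(X)+c["t"]); return p[:2]/p[2]
E
python3 - <<'E'
from h import *
for n,(x0,y0,x1,y1) in {"top":(125,130,220,220),"scene":(270,205,385,310)}.items():
    im=cv2.imread(f"pics/{n}0.png"); crop=im[y0:y1,x0:x1]
    hsv=cv2.cvtColor(crop,cv2.COLOR_BGR2HSV)
    m=((hsv[:,:,2]>165)&(hsv[:,:,1]<60)).astype(np.uint8)
    m=cv2.morphologyEx(m,cv2.MORPH_OPEN,np.ones((3,3)))
    cs,_=cv2.findContours(m,cv2.RETR_EXTERNAL,cv2.CHAIN_APPROX_NONE); c=max(cs,key=cv2.contourArea)
    hull=cv2.convexHull(c); q=cv2.approxPolyDP(hull,6,True)[:,0]
    print(n,cv2.contourArea(c),(q+[x0,y0]).tolist())
    P=np.array([ray(n,p+[x0,y0],.089) for p in q]); print(P.round(4), np.linalg.norm(P-np.roll(P,-1,0),axis=1).round(4),"centre",P.mean(0).round(4))
    # pad: dark pixels within eroded hull
    f=np.zeros_like(m); cv2.fillConvexPoly(f,hull,1); f=cv2.erode(f,np.ones((3,3)),iterations=2)
    d=((hsv[:,:,2]<hsv[:,:,2][f>0].max()-45)&(f>0)).astype(np.uint8)
    d=cv2.morphologyEx(d,cv2.MORPH_CLOSE,np.ones((5,5)))
    k,l,st,ce=cv2.connectedComponentsWithStats(d)
    for i in range(1,k):
        if st[i,4]>15:
            u=ce[i]+[x0,y0]; print("pad",u.round(1),st[i],ray(n,u,.0925).round(4))
    cv2.imwrite(f"pics/{n}0c.png",cv2.resize(crop,None,fx=5,fy=5,interpolation=cv2.INTER_CUBIC))
E
```

```text
top 1764.5 [[153, 148], [195, 156], [185, 199], [142, 190]]
[[0.642  0.3242 0.089 ]
 [0.6199 0.2023 0.089 ]
 [0.4937 0.2261 0.089 ]
 [0.5182 0.3485 0.089 ]] [0.1239 0.1284 0.1248 0.1262] centre [0.5685 0.2753 0.089 ]
pad [165.2 188.4] [33 54 15 11 96] [0.5228 0.2826 0.0925]
scene 2420.0 [[326, 221], [366, 252], [333, 288], [294, 253]]
[[0.4945 0.2219 0.089 ]
 [0.5162 0.349  0.089 ]
 [0.6463 0.3254 0.089 ]
 [0.6217 0.2006 0.089 ]] [0.129  0.1323 0.1273 0.129 ] centre [0.5697 0.2742 0.089 ]
pad [341.5 239.7] [65 29 14 13 99] [0.5223 0.2823 0.0925]
```

View pics/top0c.png

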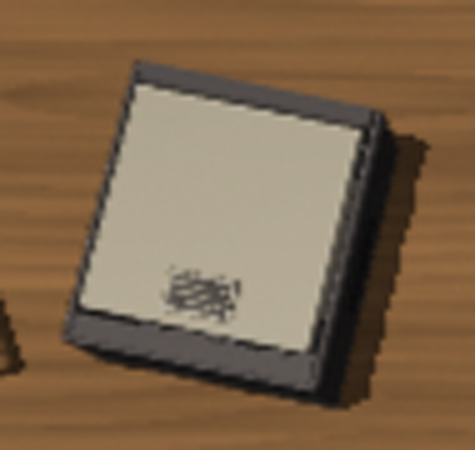

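View pics/scene0c.png

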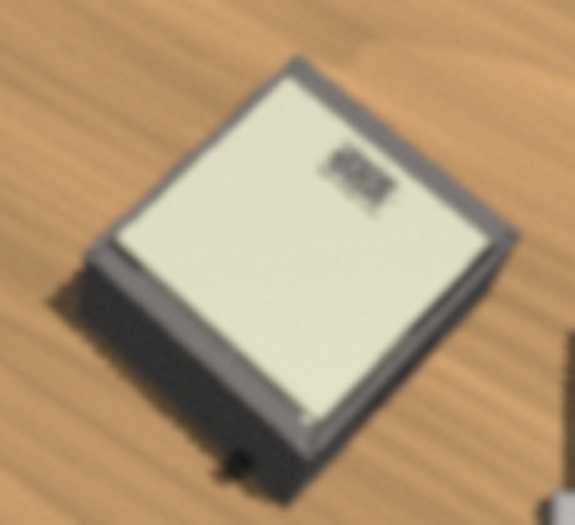

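Both views put the pad at (0.522, 0.283). The hatch centre and yaw (-11°) predict (0.522, 0.284), and the measured edges of 124–132 mm fit the 135 x 134 mm hatch. The tool's y axis is already within about 2° of the box's. I'll shut the jaws and go above the pad.

Request:
{"api": "servo_tool", "payload": {"series": [[[-38,-22,0],[0,0,0]],[[-38,-22,0],[0,0,0]],[[-38,-22,0],[0,0,0]],[[-38,-22,0],[0,0,0]],[[-38,-22,0],[0,0,0]],[[-38,-22,0],[0,0,0]],[[-38,-22,0],[0,0,0]],[[-38,-22,0],[0,0,0]],[[-38,-22,0],[0,0,0]],[[-38,-22,0],[0,0,0]]], "jaw": -1, "grip_force": 20}}

```text
clock: 1.1
tcp_pos: [0.4745, 0.3212, 0.1989]
tool_rot: [0.111, 0.994, -0.003, -0.003]
contact_force: [0.8, 0.2, -0.3]
grip_width: -0.0
```

```bash
cat > st.py <<'E'
from h import *
from scipy.spatial.transform import Rotation as Ro
s=read_state(); R=Ro.from_quat(s["tool_rot"]); d=np.array([.522,.283,.0935])-s["tcp_pos"]
print(s["clock"],s["tcp_pos"].round(4),s["grip_width"],"F",s["contact_force"].round(2),"\nR",R.as_matrix().round(3).tolist(),"\ntool delta mm to pad top",(R.inv().apply(d)*1e3).round(1),"qd",abs(s["joint_vel"]).max().round(3))
E
python3 st.py
```

```text
1.1 [0.4745 0.3212 0.1989] -2.9986982132908326e-05 F [ 0.79  0.19 -0.28] 
R [[-0.975, 0.22, -0.006], [0.22, 0.975, -0.006], [0.005, -0.007, -1.0]] 
tool delta mm to pad top [-55.2 -26.1 105.3] qd 0.758
```

Request:
{"api": "servo_tool", "payload": {"series": [[[-25,-12,10],[0,0,0]],[[-25,-12,20],[0,0,0]],[[-5,-2,20],[0,0,0]],[[0,0,20],[0,0,0]],[[0,0,0],[0,0,0]],[[0,0,0],[0,0,0]]]}}

```text
clock: 1.7
tcp_pos: [0.5277, 0.2756, 0.1257]
tool_rot: [0.116, 0.993, -0.004, -0.003]
contact_force: [0.7, -0.2, 0.4]
grip_width: 0.0003
```

```bash
python3 st.py
python3 - <<'E'
from h import *
for n in ("scene","top","wrist"):
    im=get_image(n)[:,:,::-1]
    if n!="wrist":
        u,v=proj(n,[.522,.283,.0935]).astype(int); print(n,u,v); im=cv2.resize(im[v-60:v+60,u-70:u+70],None,fx=5,fy=5)
    cv2.imwrite(f"pics/{n}1.png",im)
E
```

```text
1.7 [0.5277 0.2756 0.1257] 0.0002994671111102073 F [ 0.73 -0.19  0.36] 
R [[-0.973, 0.23, -0.007], [0.23, 0.973, -0.006], [0.005, -0.008, -1.0]] 
tool delta mm to pad top [ 7.1  6.1 32.2] qd 0.021
scene 341 239
top 164 188
```

View pics/wrist1.png

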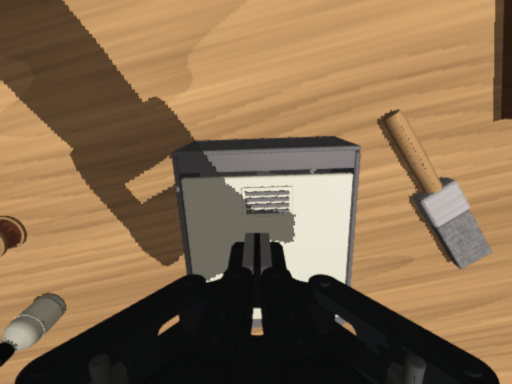

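View pics/scene1.png

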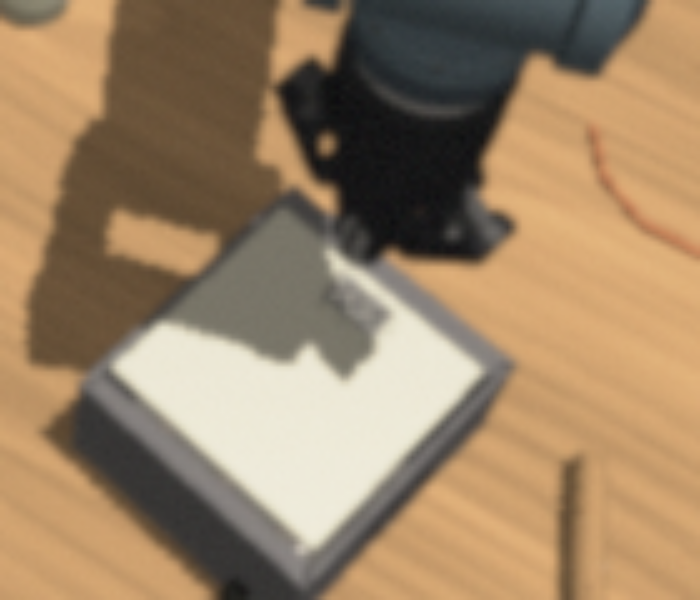

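The wrist view shows the pad at columns 244–291, rows 187–213, with the fingertips below it at about (257,235). I'll cast that ray as a third check.

Run:
```python
from h import *
from scipy.spatial.transform import Rotation as Ro
s=read_state(); c=calibration("wrist"); R=Ro.from_quat(s["tool_rot"]).as_matrix(); T=c["T_tool_cam"]
o=R@T[:3,3]+s["tcp_pos"]
for uv in [(267.5,200),(244,187),(291,187),(244,213),(291,213)]:
    d=R@T[:3,:3]@np.linalg.inv(c["mtx"])@[*uv,1]; print(uv,(o+d*(.0925-o[2])/d[2]).round(4))
```

```text
(267.5, 200) [0.522  0.2865 0.0925]
(244, 187) [0.5076 0.2712 0.0925]
(291, 187) [0.5158 0.3063 0.0925]
(244, 213) [0.5283 0.2661 0.0925]
(291, 213) [0.5367 0.3022 0.0925]
```

The wrist ray gives (0.522, 0.2865) and about 21 x 37 mm, so it agrees. I'll centre over the pad and go down to just above it.

Request:
{"api": "servo_tool", "payload": {"series": [[[7,7,0],[0,0,0]],[[0,0,10],[0,0,0]],[[0,0,10],[0,0,0]],[[0,0,4],[0,0,0]],[[0,0,0],[0,0,0]],[[0,0,0],[0,0,0]]]}}

```text
clock: 2.45
tcp_pos: [0.5226, 0.2867, 0.1028]
tool_rot: [0.114, 0.993, -0.002, -0.001]
contact_force: [-0.1, 0.1, -0.6]
grip_width: -0.0001
```

```bash
python3 st.py
```

```text
2.45 [0.5226 0.2867 0.1028] -5.157970425297585e-05 F [-0.11  0.1  -0.64] 
R [[-0.974, 0.227, -0.002], [0.227, 0.974, -0.005], [0.001, -0.005, -1.0]] 
tool delta mm to pad top [-0.3 -3.6  9.3] qd 0.007
```

Request:
{"api": "servo_tool", "payload": {"series": [[[0,-2,4],[0,0,0]],[[0,0,4],[0,0,0]],[[0,0,2],[0,0,0]],[[0,0,0],[0,0,0]]]}}

```text
clock: 2.85
tcp_pos: [0.5225, 0.2842, 0.0922]
tool_rot: [0.115, 0.993, -0.002, -0.0]
contact_force: [-0.3, -0.2, 0.5]
grip_width: -0.0002
```

Request:
{"api": "servo_tool", "payload": {"series": [[[0,0,1],[0,0,0]],[[0,0,1],[0,0,0]],[[0,0,0],[0,0,0]]]}}

```text
clock: 3.15
tcp_pos: [0.5227, 0.2842, 0.0902]
tool_rot: [0.115, 0.993, -0.002, -0.0]
contact_force: [0.5, -0.0, -0.3]
grip_width: -0.0
```

Request:
{"api": "servo_tool", "payload": {"series": [[[0,0,1],[0,0,0]],[[0,0,1],[0,0,0]],[[0,0,0],[0,0,0]]]}}

```text
clock: 3.45
tcp_pos: [0.5229, 0.2843, 0.0883]
tool_rot: [0.115, 0.993, -0.002, 0.0]
contact_force: [-0.7, 0.6, -0.4]
grip_width: -0.0001
```

```bash
python3 st.py
```

```text
3.45 [0.5229 0.2843 0.0883] -9.97096306688784e-05 F [-0.72  0.57 -0.44] 
R [[-0.974, 0.228, -0.0], [0.228, 0.974, -0.004], [-0.001, -0.004, -1.0]] 
tool delta mm to pad top [ 0.5 -1.5 -5.2] qd 0.002
```

The tip should be 5 mm below the ridge tops, yet there's no clear force. I'll look before going on.

Run:
```python
from h import *
for n in ("scene","wrist"):
    im=get_image(n)[:,:,::-1]
    if n!="wrist":
        u,v=proj(n,[.522,.283,.0935]).astype(int); im=cv2.resize(im[v-50:v+50,u-60:u+60],None,fx=6,fy=6,interpolation=cv2.INTER_CUBIC)
    else: im=cv2.resize(im[130:330,130:390],None,fx=3,fy=3,interpolation=cv2.INTER_CUBIC)
    cv2.imwrite(f"pics/{n}2.png",im)
for i in range(1): print(read_state()["contact_force"])
```

```text
[-0.13103347  0.45360222 -0.55988212]
```

View pics/wrist2.png

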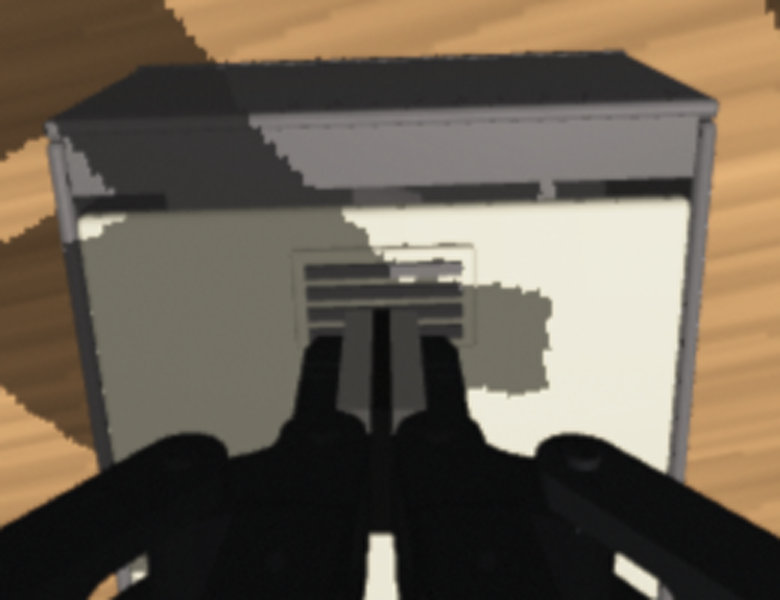

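View pics/scene2.png

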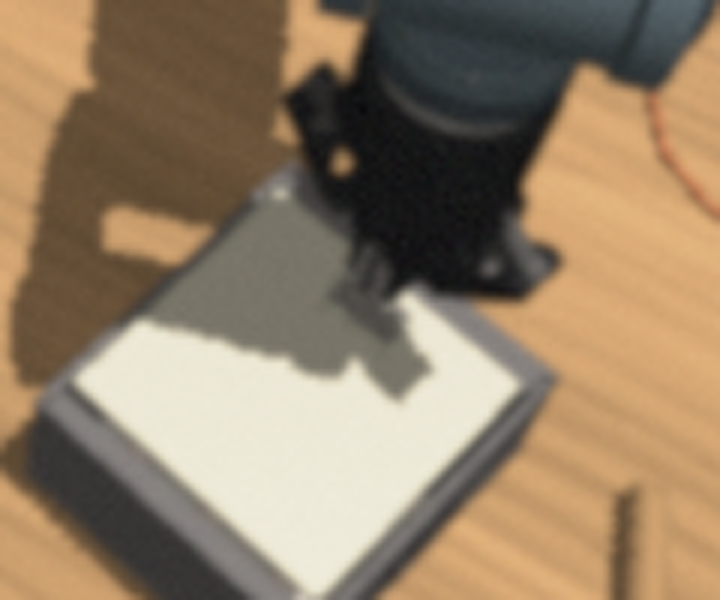

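The finger edge sits lower in the picture than a tip at the TCP would, so the shut fingertip seems to end several mm short of it and is probably still in the air. I'll go on in 1 mm rows, watching the force.

Request:
{"api": "servo_tool", "payload": {"series": [[[0,0,1],[0,0,0]],[[0,0,1],[0,0,0]],[[0,0,0],[0,0,0]]]}}

```text
clock: 3.85
tcp_pos: [0.523, 0.2844, 0.0864]
tool_rot: [0.115, 0.993, -0.002, 0.0]
contact_force: [0.6, -0.4, -0.0]
grip_width: -0.0002
```

Request:
{"api": "servo_tool", "payload": {"series": [[[0,0,1],[0,0,0]],[[0,0,0],[0,0,0]]]}}

```text
clock: 4.05
tcp_pos: [0.523, 0.2843, 0.0852]
tool_rot: [0.115, 0.993, -0.002, 0.0]
contact_force: [0.2, -0.1, 0.3]
grip_width: -0.0
```

Run:
```python
from h import *
im=get_image("wrist")[:,:,::-1]
cv2.imwrite("pics/wrist3.png",cv2.resize(im[130:330,130:390],None,fx=3,fy=3,interpolation=cv2.INTER_CUBIC))
```

```text
(no output)
```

View pics/wrist3.png

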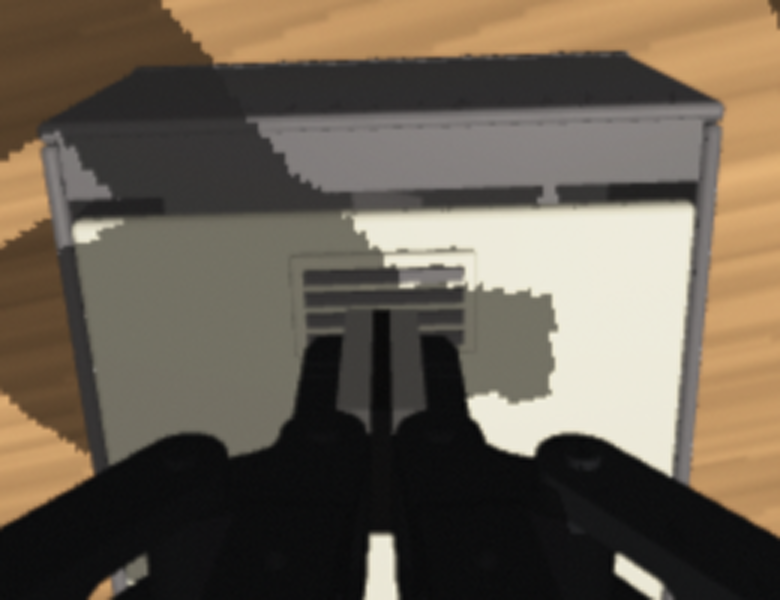

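Still no force, and the slot at the free edge is unchanged, so there's no contact yet. Going on.

Request:
{"api": "servo_tool", "payload": {"series": [[[0,0,1],[0,0,0]],[[0,0,1],[0,0,0]],[[0,0,0],[0,0,0]]]}}

```text
clock: 4.4
tcp_pos: [0.5231, 0.2844, 0.0832]
tool_rot: [0.115, 0.993, -0.002, 0.0]
contact_force: [0.4, -0.6, -0.5]
grip_width: 0.0001
```

Request:
{"api": "servo_tool", "payload": {"series": [[[0,0,1],[0,0,0]],[[0,0,0],[0,0,0]]]}}

```text
clock: 4.6
tcp_pos: [0.5231, 0.2843, 0.0821]
tool_rot: [0.115, 0.993, -0.002, 0.0]
contact_force: [-0.6, -0.1, 0.9]
grip_width: -0.0002
```

Request:
{"api": "servo_tool", "payload": {"series": [[[0,0,1],[0,0,0]],[[0,0,0],[0,0,0]]]}}

```text
clock: 4.8
tcp_pos: [0.523, 0.2843, 0.081]
tool_rot: [0.115, 0.993, -0.002, 0.0]
contact_force: [0.2, -0.6, -0.7]
grip_width: -0.0002
```

Run:
```python
from h import *
im=get_image("wrist")[:,:,::-1]
cv2.imwrite("pics/wrist4.png",cv2.resize(im[130:330,130:390],None,fx=3,fy=3,interpolation=cv2.INTER_CUBIC))
im=get_image("scene")[:,:,::-1]
cv2.imwrite("pics/scene4.png",cv2.resize(im[190:300,270:390],None,fx=6,fy=5.4,interpolation=cv2.INTER_CUBIC))
print(read_state()["contact_force"])
```

```text
[ 0.73308357  0.17134677 -0.16456587]
```

View pics/wrist4.png

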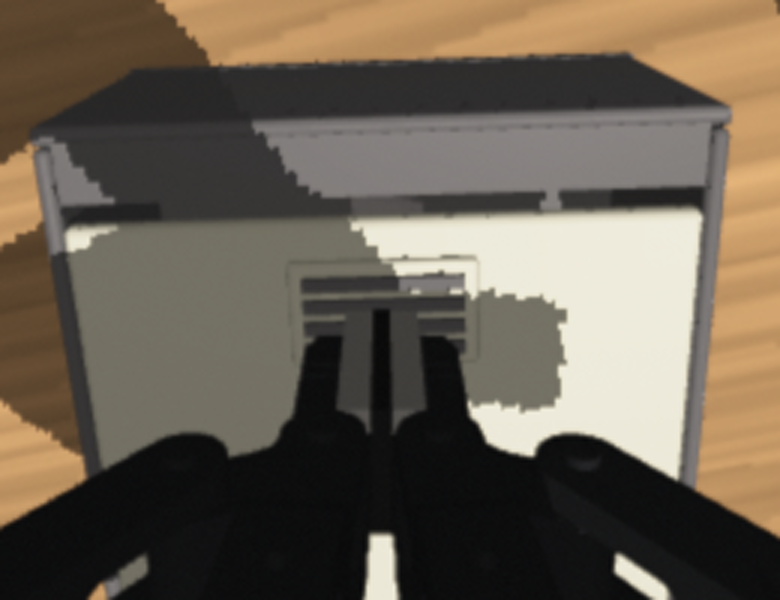

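View pics/scene4.png

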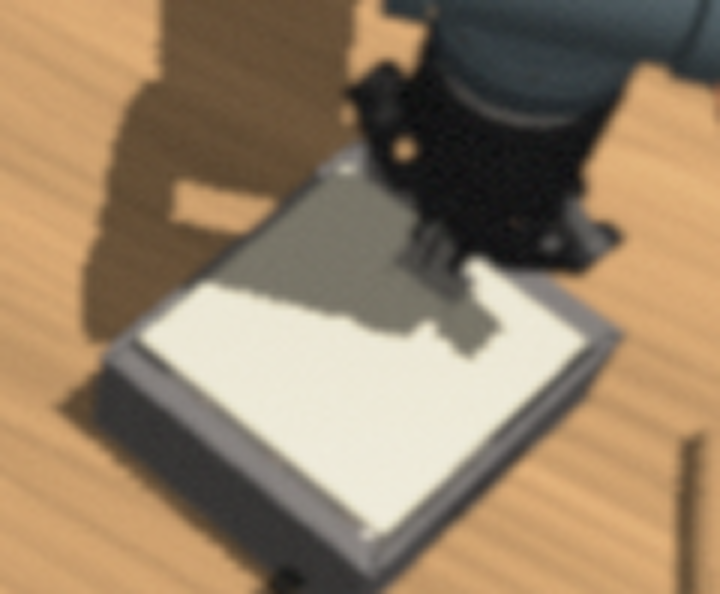

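By image width the hatch is still level at its shut height, and the front edge of the tip looks higher than the TCP. With no force, the tip must be short of the reported TCP. I'll go on down in 1 mm steps.

Request:
{"api": "servo_tool", "payload": {"series": [[[0,0,1],[0,0,0]],[[0,0,0],[0,0,0]]]}}

```text
clock: 5.1
tcp_pos: [0.5232, 0.2844, 0.0802]
tool_rot: [0.115, 0.993, -0.002, 0.001]
contact_force: [0.4, -0.5, 0.6]
grip_width: 0.0
```

Request:
{"api": "servo_tool", "payload": {"series": [[[0,0,1],[0,0,0]],[[0,0,0],[0,0,0]]]}}

```text
clock: 5.3
tcp_pos: [0.5232, 0.2844, 0.0791]
tool_rot: [0.115, 0.993, -0.002, 0.001]
contact_force: [-0.9, 0.3, 0.5]
grip_width: -0.0002
```

Request:
{"api": "servo_tool", "payload": {"series": [[[0,0,1],[0,0,0]],[[0,0,0],[0,0,0]]]}}

```text
clock: 5.5
tcp_pos: [0.5232, 0.2844, 0.078]
tool_rot: [0.115, 0.993, -0.002, 0.001]
contact_force: [-0.4, 0.4, -0.0]
grip_width: -0.0
```

Run:
```python
from h import *
im=get_image("wrist")[:,:,::-1]; cv2.imwrite("pics/wrist5raw.png",im)
c=cv2.resize(im[190:290,200:310],None,fx=7,fy=6,interpolation=cv2.INTER_CUBIC).astype(float)
cv2.imwrite("pics/wrist5.png",(255*(c/255)**.5).astype(np.uint8))
im=get_image("scene")[:,:,::-1]; cv2.imwrite("pics/scene5raw.png",im)
c=cv2.resize(im[215:265,310:370],None,fx=12,fy=12,interpolation=cv2.INTER_CUBIC).astype(float)
cv2.imwrite("pics/scene5.png",(255*(np.clip(c,0,255)/255)**.5).astype(np.uint8))
# box shadow light direction
a=ray("top",(202,153),.08); b=ray("top",(210.6,159),0); print("light per m height",((b-a)/.08).round(2))
s=read_state(); print(proj("scene",s["tcp_pos"]),[proj("scene",s["tcp_pos"]+np.array([0,0,d])) for d in (.015,.03)])
```

```text
light per m height [ 0.05 -0.21 -1.  ]
[341.16261141 242.93513366] [array([342.15437272, 240.3187812 ]), array([343.17150719, 237.63549215])]
```

View pics/wrist5.png

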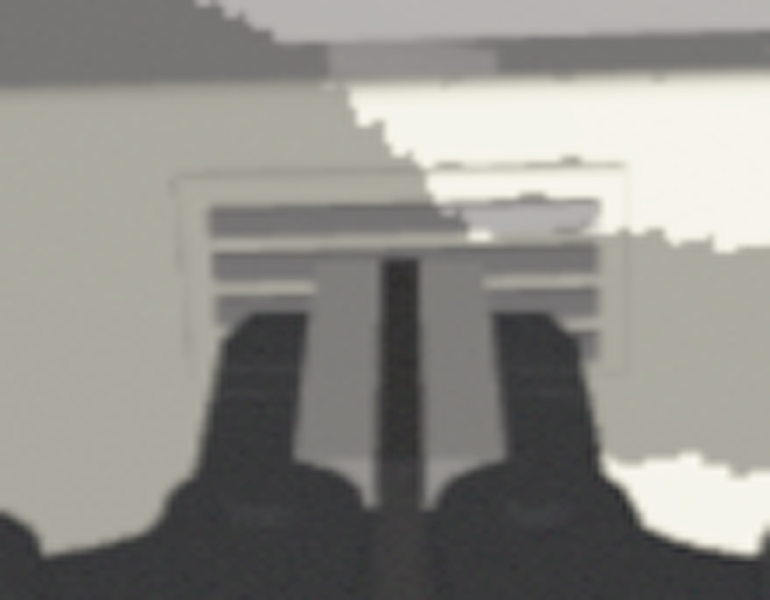

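View pics/scene5.png

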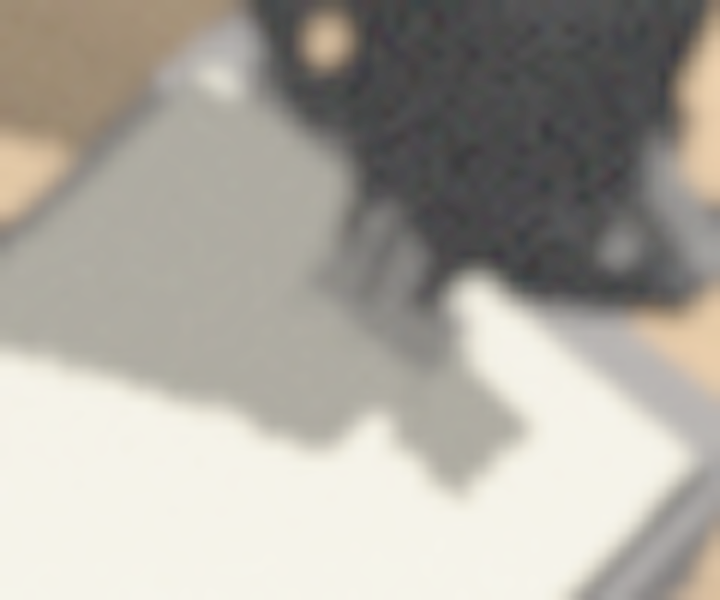

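From the wrist view, a 22 mm wide tip centred on the tool axis would end about 30 mm short of the reported TCP. That fits the lack of force and puts contact near a reading of z ≈ 0.062–0.07. I'll keep creeping down.

Request:
{"api": "servo_tool", "payload": {"series": [[[0,0,1],[0,0,0]],[[0,0,1],[0,0,0]],[[0,0,0],[0,0,0]]]}}

```text
clock: 5.9
tcp_pos: [0.5234, 0.2844, 0.0761]
tool_rot: [0.114, 0.993, -0.002, 0.001]
contact_force: [-0.4, 0.6, 0.0]
grip_width: -0.0001
```

Request:
{"api": "servo_tool", "payload": {"series": [[[0,0,1],[0,0,0]],[[0,0,1],[0,0,0]],[[0,0,0],[0,0,0]]]}}

```text
clock: 6.2
tcp_pos: [0.5234, 0.2844, 0.0739]
tool_rot: [0.115, 0.993, -0.002, 0.001]
contact_force: [-0.4, 0.2, 0.1]
grip_width: -0.0001
```

Run:
```python
from h import *
im=get_image("wrist")[:,:,::-1]; cv2.imwrite("pics/wrist6raw.png",im)
c=cv2.resize(im[150:290,170:350],None,fx=4.3,fy=4.2,interpolation=cv2.INTER_CUBIC).astype(float)
cv2.imwrite("pics/wrist6.png",(255*(np.clip(c,0,255)/255)**.5).astype(np.uint8))
print(read_state()["contact_force"])
```

```text
[ 0.04855     1.03360505 -0.4330694 ]
```

View pics/wrist6.png

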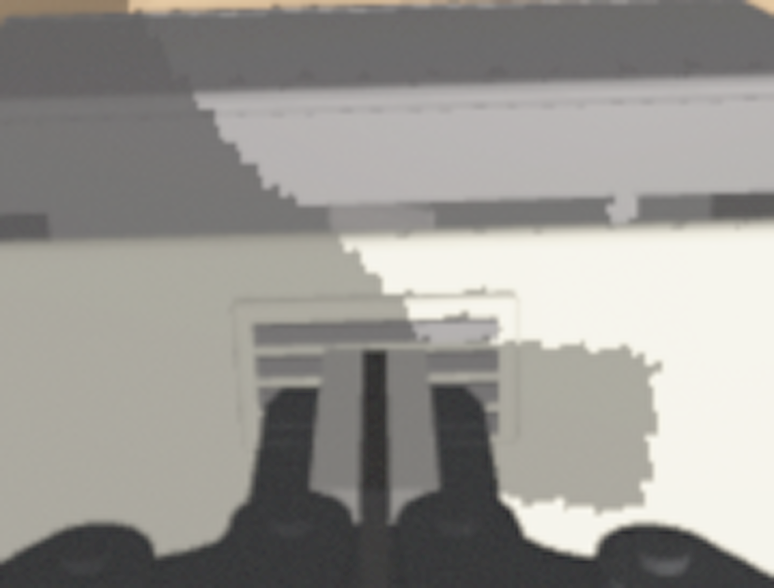

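The hatch is still shut and the tip is above the second ridge. I'll creep on.

Request:
{"api": "servo_tool", "payload": {"series": [[[0,0,1],[0,0,0]],[[0,0,1],[0,0,0]],[[0,0,0],[0,0,0]]]}}

```text
clock: 6.55
tcp_pos: [0.5235, 0.2844, 0.0718]
tool_rot: [0.115, 0.993, -0.002, 0.001]
contact_force: [-0.2, -0.7, 0.4]
grip_width: 0.0
```

Request:
{"api": "servo_tool", "payload": {"series": [[[0,0,1],[0,0,0]],[[0,0,1],[0,0,0]],[[0,0,0],[0,0,0]]]}}

```text
clock: 6.85
tcp_pos: [0.5235, 0.2844, 0.0696]
tool_rot: [0.115, 0.993, -0.002, 0.001]
contact_force: [0.1, -0.7, -0.2]
grip_width: -0.0002
```

Request:
{"api": "servo_tool", "payload": {"series": [[[0,0,1],[0,0,0]],[[0,0,1],[0,0,0]],[[0,0,0],[0,0,0]]]}}

```text
clock: 7.15
tcp_pos: [0.5235, 0.2844, 0.0674]
tool_rot: [0.115, 0.993, -0.002, 0.001]
contact_force: [-0.3, 0.9, 0.3]
grip_width: -0.0001
```

Run:
```python
from h import *
im=get_image("wrist")[:,:,::-1]; cv2.imwrite("pics/wrist7raw.png",im)
c=cv2.resize(im[120:300,130:390],None,fx=3,fy=3,interpolation=cv2.INTER_CUBIC).astype(float)
cv2.imwrite("pics/wrist7.png",(255*(np.clip(c,0,255)/255)**.5).astype(np.uint8))
im=get_image("scene")[:,:,::-1]; cv2.imwrite("pics/scene7raw.png",im)
c=cv2.resize(im[205:305,280:390],None,fx=7,fy=6,interpolation=cv2.INTER_CUBIC).astype(float)
cv2.imwrite("pics/scene7.png",(255*(np.clip(c,0,255)/255)**.5).astype(np.uint8))
```

```text
(no output)
```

View pics/wrist7.png

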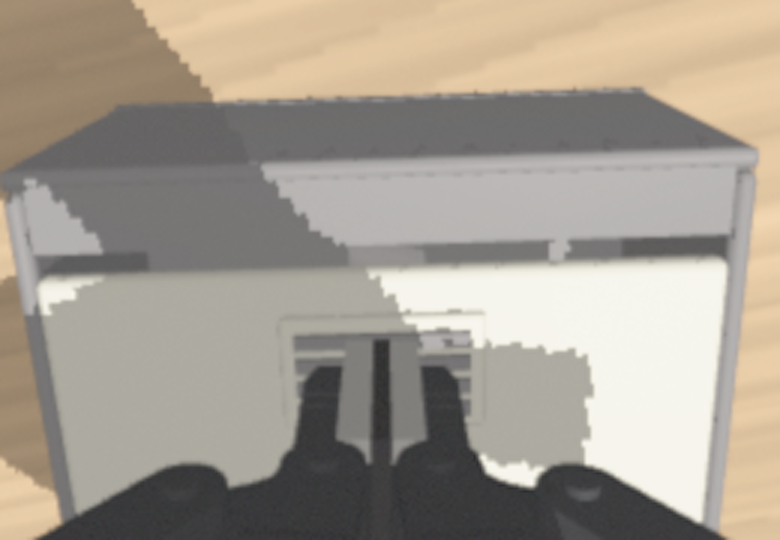

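View pics/scene7.png

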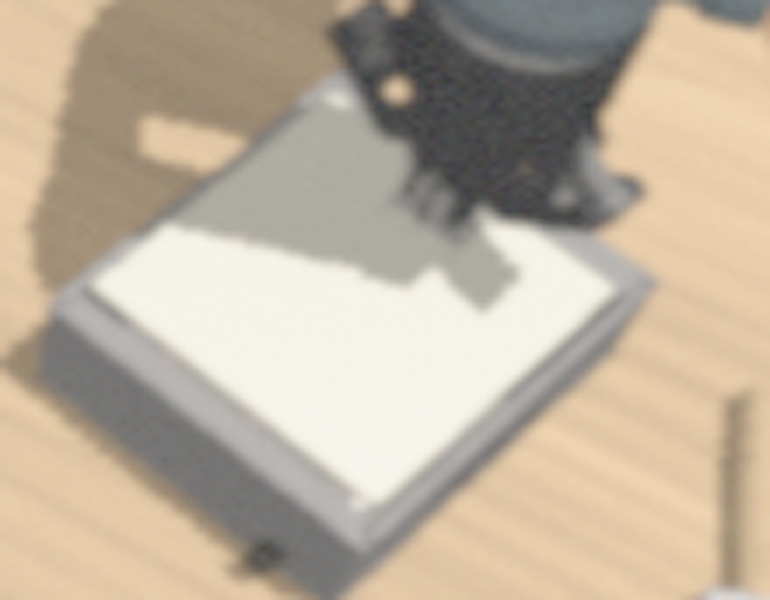

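The hatch is still level and the tip now overlaps the second ridge. The gap is closing as predicted, so contact should come in the next few mm.

Request:
{"api": "servo_tool", "payload": {"series": [[[0,0,1],[0,0,0]],[[0,0,1],[0,0,0]],[[0,0,0],[0,0,0]]]}}

```text
clock: 7.55
tcp_pos: [0.5237, 0.2845, 0.0662]
tool_rot: [0.114, 0.993, -0.002, 0.001]
contact_force: [-0.4, -0.6, 1.0]
grip_width: -0.0002
```

Request:
{"api": "servo_tool", "payload": {"series": [[[0,0,1],[0,0,0]],[[0,0,0],[0,0,0]]]}}

```text
clock: 7.75
tcp_pos: [0.5237, 0.2846, 0.0655]
tool_rot: [0.114, 0.993, -0.002, 0.001]
contact_force: [-0.6, -2.1, 2.3]
grip_width: 0.0001
```

Request:
{"api": "servo_tool", "payload": {"series": [[[0,0,1],[0,0,0]],[[0,0,0],[0,0,0]]]}}

```text
clock: 7.95
tcp_pos: [0.5237, 0.2846, 0.0646]
tool_rot: [0.114, 0.993, -0.002, 0.001]
contact_force: [-1.1, 0.1, 2.4]
grip_width: 0.0002
```

Request:
{"api": "servo_tool", "payload": {"series": [[[0,0,1],[0,0,0]],[[0,0,0],[0,0,0]]]}}

```text
clock: 8.15
tcp_pos: [0.5236, 0.2846, 0.0634]
tool_rot: [0.114, 0.993, -0.002, 0.001]
contact_force: [-0.9, -0.4, 1.6]
grip_width: -0.0003
```

Contact began at z ≈ 0.066, about 28 mm short of the TCP. The full stroke needs about 7 mm, which means a reading of about 0.059. I'll press on.

Request:
{"api": "servo_tool", "payload": {"series": [[[0,0,1],[0,0,0]],[[0,0,0],[0,0,0]]]}}

```text
clock: 8.35
tcp_pos: [0.5236, 0.2847, 0.0623]
tool_rot: [0.114, 0.993, -0.002, 0.001]
contact_force: [-0.8, 1.0, 2.4]
grip_width: -0.0
```

Request:
{"api": "servo_tool", "payload": {"series": [[[0,0,1],[0,0,0]],[[0,0,0],[0,0,0]]]}}

```text
clock: 8.55
tcp_pos: [0.5235, 0.2847, 0.0612]
tool_rot: [0.114, 0.993, -0.002, 0.001]
contact_force: [-2.1, -0.4, 2.4]
grip_width: 0.0005
```

Request:
{"api": "servo_tool", "payload": {"series": [[[0,0,1],[0,0,0]],[[0,0,0],[0,0,0]]]}}

```text
clock: 8.75
tcp_pos: [0.5235, 0.2847, 0.0601]
tool_rot: [0.114, 0.993, -0.002, 0.001]
contact_force: [-0.6, 0.3, 2.5]
grip_width: -0.0
```

Request:
{"api": "servo_tool", "payload": {"series": [[[0,0,1],[0,0,0]],[[0,0,0],[0,0,0]]]}}

```text
clock: 8.95
tcp_pos: [0.5236, 0.2847, 0.0597]
tool_rot: [0.114, 0.993, -0.002, 0.001]
contact_force: [-2.8, -0.5, 2.8]
grip_width: -0.0002
```

Request:
{"api": "servo_tool", "payload": {"series": [[[0,0,1],[0,0,0]],[[0,0,0],[0,0,0]]]}}

```text
clock: 9.15
tcp_pos: [0.5235, 0.2847, 0.0598]
tool_rot: [0.114, 0.993, -0.002, 0.0]
contact_force: [-2.1, -0.6, 2.8]
grip_width: 0.0
```

Run:
```python
from h import *
im=get_image("wrist")[:,:,::-1]
c=cv2.resize(im[120:300,130:390],None,fx=3,fy=3,interpolation=cv2.INTER_CUBIC).astype(float)
cv2.imwrite("pics/wrist8.png",(255*(np.clip(c,0,255)/255)**.5).astype(np.uint8))
s=read_state();print(s["clock"],s["contact_force"])
```

```text
9.2 [-2.42618905 -1.42955235  5.81522811]
```

View pics/wrist8.png

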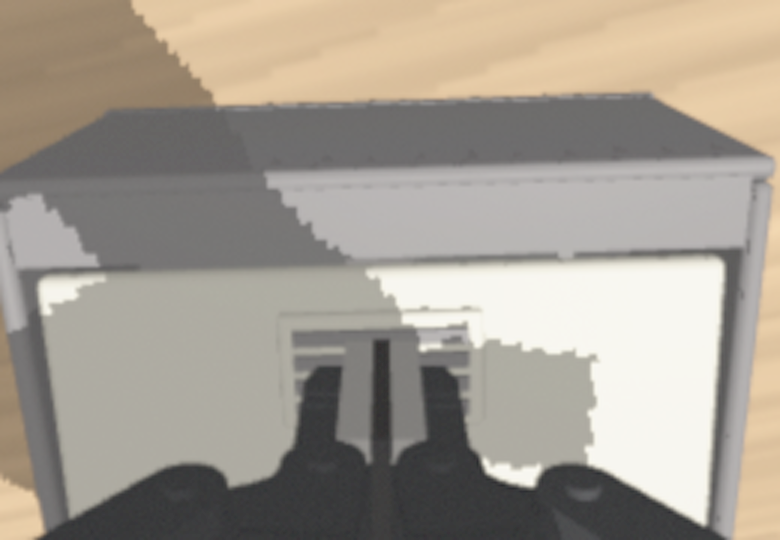

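The hatch is now pressed down level with the rim (the slot in front of it has closed). It stopped at z = 0.0597 with 5.8 N, so it is on the hard stop. I'll let go by backing straight up quickly.

Request:
{"api": "servo_tool", "payload": {"series": [[[0,0,-40],[0,0,0]],[[0,0,-50],[0,0,0]],[[10,0,-50],[0,0,0]],[[20,0,-50],[0,0,0]],[[20,0,-30],[0,0,0]],[[0,0,0],[0,0,0]],[[0,0,0],[0,0,0]],[[0,0,0],[0,0,0]]]}}

```text
clock: 10.0
tcp_pos: [0.4756, 0.2963, 0.2784]
tool_rot: [0.115, 0.993, -0.002, -0.0]
contact_force: [0.6, 0.3, 0.9]
grip_width: 0.0002
```

Request:
{"api": "servo_tool", "payload": {"series": [[[0,0,0],[0,0,0]],[[0,0,0],[0,0,0]],[[0,0,0],[0,0,0]],[[0,0,0],[0,0,0]],[[0,0,0],[0,0,0]],[[0,0,0],[0,0,0]],[[0,0,0],[0,0,0]],[[0,0,0],[0,0,0]]]}}

```text
clock: 10.8
tcp_pos: [0.4747, 0.2947, 0.2711]
tool_rot: [0.116, 0.993, -0.005, -0.005]
contact_force: [-0.4, -0.3, -0.3]
grip_width: 0.0
```

Run:
```python
from h import *
for n in("scene","top","wrist"): cv2.imwrite(f"pics/{n}9.png",get_image(n)[:,:,::-1])
s=read_state();print(s["clock"],s["tcp_pos"],s["contact_force"])
```

```text
10.95 [0.47473184 0.29471189 0.27109656] [-0.05676091  0.2019131   0.27382609]
```

View pics/scene9.png

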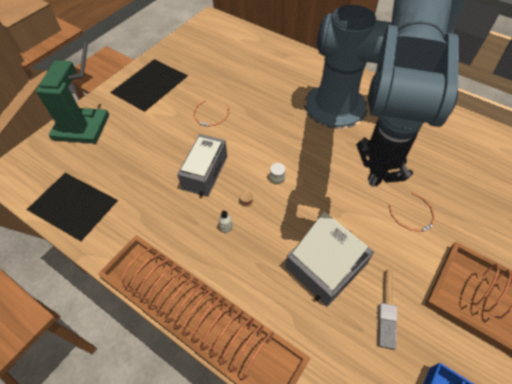

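View pics/wrist9.png

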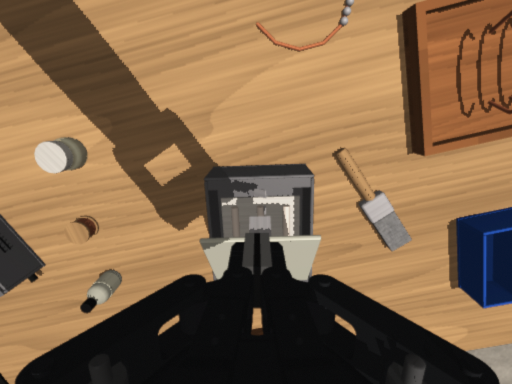

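View pics/top9.png

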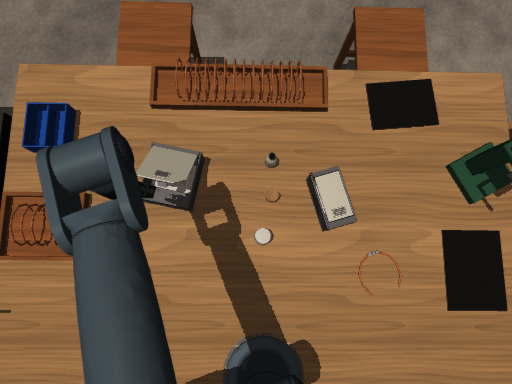

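The wrist view shows the box interior and the raised hatch at about (205–320, 165–280), and the top view agrees at (170,165). The narrow box is shut and the loose things look unmoved. I'll back off a bit more and check that the hatch stays up.

Request:
{"api": "servo_tool", "payload": {"series": [[[30,0,-20],[0,0,0]],[[30,0,-20],[0,0,0]],[[0,0,0],[0,0,0]],[[0,0,0],[0,0,0]],[[0,0,0],[0,0,0]],[[0,0,0],[0,0,0]],[[0,0,0],[0,0,0]],[[0,0,0],[0,0,0]],[[0,0,0],[0,0,0]]]}}

```text
clock: 11.85
tcp_pos: [0.4168, 0.3076, 0.309]
tool_rot: [0.118, 0.993, -0.006, -0.008]
contact_force: [-0.1, -0.1, 0.9]
grip_width: 0.0003
```

Run:
```python
from h import *
for n in("scene","top"): cv2.imwrite(f"pics/{n}10.png",get_image(n)[:,:,::-1])
for n,b in (("scene",(275,205,385,310)),("top",(135,135,215,215))):
    a=cv2.imread(f"pics/{n}9.png");c=cv2.imread(f"pics/{n}10.png");x0,y0,x1,y1=b
    print(n,"diff 9-10 box px>25:",int((cv2.absdiff(a,c)[y0:y1,x0:x1].max(2)>25).sum()))
z=cv2.imread("pics/top0.png");c=cv2.imread("pics/top10.png");d=cv2.absdiff(z,c).max(2)>25
for k,(x0,y0,x1,y1) in dict(narrow=(303,160,362,236),bottle=(258,145,285,175),spool=(262,186,285,205),jar=(252,226,276,248),headband=(350,245,410,300),brush=(95,140,134,210)).items(): print(k,int(d[y0:y1,x0:x1].sum()))
i=cv2.imread("pics/scene10.png")[205:310,275:385];cv2.imwrite("pics/s10c.png",cv2.resize(i,None,fx=3,fy=3))
t=cv2.imread("pics/top10.png")[130:220,125:220];j=cv2.resize(t,(330,315));cv2.imwrite("pics/s10c.png",np.hstack([cv2.resize(i,(330,315)),j]))
# expected free-edge at 0.65 rad: hinge at box +70, z .083
ca,sa=np.cos(np.radians(-11)),np.sin(np.radians(-11)); bx=np.array([ca,sa]); by=np.array([-sa,ca]); c0=np.array([.522,.284])+.045*bx
for y in(-.067,.067):
    r=.135;x=.07-r*np.cos(.65)-.006*np.sin(.65);zz=.083+r*np.sin(.65)+.006*np.cos(.65); X=[*(c0+x*bx+y*by),zz]
    print("free-edge corner expected",[proj(n,X).round(1) for n in("scene","top")])
s=read_state();print(s["clock"],s["tcp_pos"],s["contact_force"])
```

```text
scene diff 9-10 box px>25: 1133
top diff 9-10 box px>25: 891
narrow 0
bottle 0
spool 0
jar 0
headband 0
brush 925
free-edge corner expected [array([325.2, 209.4]), array([183.3, 187. ])]
free-edge corner expected [array([369.5, 244.5]), array([133.4, 176.9])]
11.95 [0.4167373  0.30764132 0.30912127] [ 0.27562463  0.07868945 -0.02887993]
```

View pics/s10c.png

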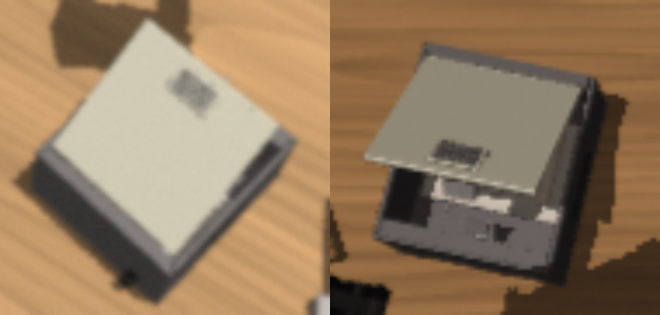

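The free edge is near where 0.65 rad predicts. The image differences may come from the arm's shadow, or from the hatch still rising, so I'll compare edge positions over time and check the brush in the scene view.

Request:
{"api": "servo_tool", "payload": {"series": [[[0,0,0],[0,0,0]],[[0,0,0],[0,0,0]],[[0,0,0],[0,0,0]],[[0,0,0],[0,0,0]],[[0,0,0],[0,0,0]],[[0,0,0],[0,0,0]],[[0,0,0],[0,0,0]],[[0,0,0],[0,0,0]],[[0,0,0],[0,0,0]],[[0,0,0],[0,0,0]]]}}

```text
clock: 12.95
tcp_pos: [0.4168, 0.3077, 0.3094]
tool_rot: [0.118, 0.993, -0.006, -0.007]
contact_force: [0.4, -0.4, -0.1]
grip_width: 0.0
```

Run:
```python
from h import *
for n in("scene","top"): cv2.imwrite(f"pics/{n}11.png",get_image(n)[:,:,::-1])
for n,b in (("scene",(275,205,385,310)),("top",(135,135,215,215))):
    a=cv2.imread(f"pics/{n}10.png");c=cv2.imread(f"pics/{n}11.png");x0,y0,x1,y1=b
    print(n,"diff 10-11 box px>12:",int((cv2.absdiff(a,c)[y0:y1,x0:x1].max(2)>12).sum()))
z=cv2.imread("pics/scene0.png");c=cv2.imread("pics/scene11.png");d=cv2.absdiff(z,c).max(2)>30
for k,(x0,y0,x1,y1) in dict(brush=(375,268,402,350),headband_b=(385,188,438,235),narrow=(175,130,230,195)).items(): print(k,int(d[y0:y1,x0:x1].sum()))
crops=[]
for k in (9,10,11):
    crops.append(cv2.resize(cv2.imread(f"pics/scene{k}.png")[200:310,275:385],(260,260)))
cv2.imwrite("pics/cmp11.png",np.hstack(crops))
# angle from free-edge corners
ca,sa=np.cos(np.radians(-11)),np.sin(np.radians(-11)); bx=np.array([ca,sa]); by=np.array([-sa,ca]); c0=np.array([.522,.284])+.045*bx
for th in(.45,.5,.55,.6,.65):
    o=[]
    for y in(-.067,.067):
        x=.07-.135*np.cos(th)-.006*np.sin(th);zz=.083+.135*np.sin(th)+.006*np.cos(th); X=[*(c0+x*bx+y*by),zz]
        o+=[proj(n,X).round(1).tolist() for n in("scene","top")]
    print(th,o)
```

```text
scene diff 10-11 box px>12: 10
top diff 10-11 box px>12: 2
brush 0
headband_b 226
narrow 0
0.45 [[327.4, 210.9], [183.7, 193.3], [370.6, 245.2], [134.7, 183.3]]
0.5 [[327.0, 210.4], [183.5, 191.9], [370.5, 244.8], [134.3, 181.9]]
0.55 [[326.5, 209.9], [183.4, 190.4], [370.2, 244.6], [134.0, 180.3]]
0.6 [[325.9, 209.6], [183.3, 188.8], [369.9, 244.5], [133.6, 178.6]]
0.65 [[325.2, 209.4], [183.3, 187.0], [369.5, 244.5], [133.4, 176.9]]
```

View pics/cmp11.png

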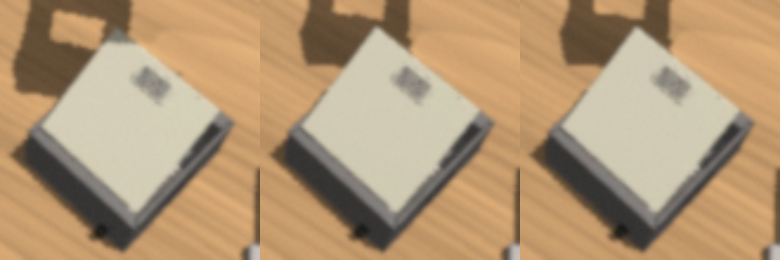

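The hatch is steady at about 0.65 rad, with no change over the last second. Last, I'll check the headband_b area.

Run:
```python
from h import *
cv2.imwrite("pics/hb.png",np.hstack([cv2.resize(cv2.imread(f"pics/scene{k}.png")[160:250,345:455],(390,320)) for k in(0,11)]))
```

```text
(no output)
```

View pics/hb.png

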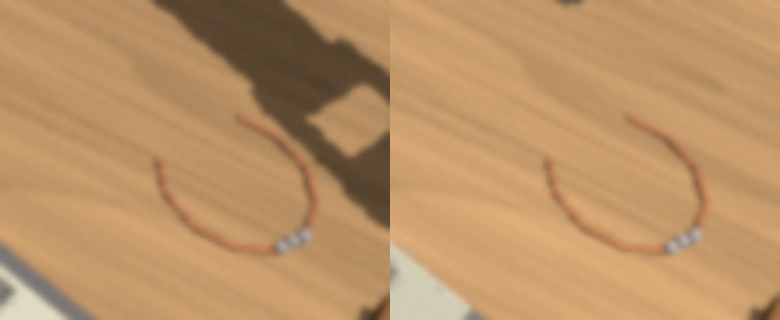

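headband_b hasn't moved; only the arm's shadow left that area. Handing in.

```bash
python3 -c "
from workcell import *
sign_off()"
```

```text
the job is handed in; nothing more can be done
```

I pressed the wide box's thumb pad once with the shut fingertips, all the way to the hard stop, then let go by backing straight up. The hatch popped open and stayed open.

**Press:** the pad went in about 6.5 mm. The last force reading before letting go was about 5.8 N.

**Last checks:**
- **Hatch:** its free edge matches about 0.65 rad in the top view. Over the last second before hand-in, almost nothing in that area of the pictures changed (10 and 2 pixels).
- **Rest of the bench:** the narrow box is still shut, and the bottle, spool, jar, brush and both headbands haven't moved. Two differences showed up there: the top view over the brush and the scene view over headband_b. The brush showed no change in the scene view, and by eye the headband_b difference was only the arm's shadow moving away.
- **Robot:** it stands clear, with only sensor noise on the force reading. The run took about 13 s of the 35 s allowed.

**What disagreed:**
- **Fingertip length:** contact came with the TCP reading about 28 mm below the expected top of the ridges. The shut fingertips seem to end well short of the stated TCP, so I found contact by force in 1 mm steps.
- **Hatch height:** the wrist camera put the shut hatch about 4 mm lower than the stated 89 mm.

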